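# Close the canister and turn it to the front of the spice carousel

## Robot

A 6-joint arm with a two-finger parallel gripper is mounted at the origin on a cart in front of the work surface, level with it; the furniture and walls round the work are solid. World frame = base frame: x ahead of the robot, y to its left, z up, the work surface at z = 0. Lengths are in m, angles in rad, forces in N, time in s.
With the tool pointing down it reaches from about 0.325 to 0.775 m from the base axis. Payload 9.3 kg.
Tool frame: the origin (TCP) lies midway between the tips of the shut fingers; the grasp point (between the pads) lies 19 mm behind it (bot.hold_point_z is the distance from the TCP to the grasp point, in m); z points along the fingers, y is the line along which they close (so a half turn about z gives the same grasp; the last joint's range is limited). The gripper opens to 85 mm and grips with 20 to 120 N. Pads are 22 mm wide; open, the fingers measure 114 mm over their backs; the gripper's body (76 mm by 85 mm) begins 54 mm behind the grasp point. The pads swing forward as they close: fully open they stand 13 mm farther back than shut.
Start: joints at [-1.286, 0.259, 0.021, 1.334, 0, 1.418], TCP at [0.233, -0.498, 0.231] pointing down, gripper open.
Joint ranges: [-3.04, 3.04], [-0.91, 1.82], [-1.04, 1.36], [-1.92, 1.95], [-1.52, 1.45], [-3.14, 3.14]. Speed limits (rad/s): [2.22, 2.22, 2.79, 3.14, 3.14, 3.14].

## Interface

Orientations are given as a unit quaternion [x, y, z, w].
In Python, from cell import bot gives the robot as it stands.
- The arm moves only by the shell command python3 shift.py FILE, which reads ROWS from the file FILE. ROWS is a JSON object whose key "steps" holds a list of rows, 1 to 10 of them, each of 7 numbers: dx, dy, dz in m, then a rotation vector rx, ry, rz in rad, then the finger opening in m; each row is the pose to reach, as a shift and turn from the pose commanded when the command began, along the tool's axes at that moment; what a row does not reach only later rows make up. A row lasts 1/8 s, in which the tool goes at most 0.0625 m and 0.188 rad, less where a joint would pass 70% of its speed; a pose out of reach is approached as far as the arm can. The fingers move at their own pace and stop on an object; the grip force is fixed at half the most. Time passes only in rows, so rows that do not move let the fingers close. It prints the time, the measured TCP pose, the force, the opening and the grip force at its end. Input that does not fit is refused with a message, and nothing moves.
- bot.state(): the state, without advancing time (a new reading comes with each control period).
- bot.get_image(name): name is "scene" or "top" or "wrist"; returns the picture (400x640x3 uint8, red, green, blue); there is no depth.
- bot.calibration(name): a dict with "fx", "fy", "cx", "cy" (pixels), "extrinsics" (4x4, takes a point from world to camera coordinates); the wrist camera has in their place "hand_eye" (4x4, takes a point from camera to tool coordinates, whose origin is the TCP and whose axes are the flange's). Camera axes: x right, y up, looking along -z (the intrinsics and any distortion apply to the point x, -y, -z); pixel columns grow to the right and rows downward; lengths in m; the calibration is good to about 2 mm. A picture is of the moment at which its call begins: read the wrist's pose just before it. calibration takes no time and is no camera call.
- bot.close_job(): hands the job in; it is judged then, once.
The state is a dict: "t": time; "joint_pos": joint angles; "joint_vel": joint speeds; "joint_efforts": joint torques, N m; "eef_pos": TCP position; "orientation": TCP orientation; "contact_force": force on the tool from outside, world axes, zero at the start; "moment": the same for the moment, N m; "finger_gap": finger opening in m; "grip_force": force on a finger pad.
Only numpy, scipy, OpenCV 4.12 (cv2) and the standard library are available. Lean on these libraries where they do the work, as an engineer would, in place of code of your own. Each camera call takes 0.05 s, during which the arm holds its last target. There are 200 camera calls.

## Task

The square white canister on the spice carousel was left with its screw lid loose: first screw that lid down clockwise until it stops, so that the canister can safely be lifted by it. Then take the carousel by the wooden bar at its top and turn it until the canister stands at the front, straight towards you and the front edge of the worktop, and finish still gripping the bar, holding the turntable still so that the canister can be taken out. Keep all the jars standing in their pockets, and do not push anything around the carousel out of its place.

Things in the scene. Friction and masses are not known exactly. Their poses are not given: they have to be found in the camera images.
- carousel_foot: Fixed round foot of the carousel, dark wood, 184 mm across, standing on the worktop. Origin: centre of its underside, on the vertical axis of the carousel. It never turns: its -x axis is the front (towards the robot and the front edge of the worktop), its y axis points left.
- turntable (a joint): Turntable on the foot: light wooden disc 264 mm across, top 29 mm above the worktop, with four square wire pockets, centres 85 mm from the axis, wires up to 67 mm above the worktop. Rad, 0 at the start, growing counter-clockwise from above; turns over half a turn either way with light friction (0.06 N m) and stays where it is left.
- canister: Loose square canister of white stoneware, 62 mm square and 107 mm high with its lid shut, 0.4 to 0.5 kg, the only one with a silvery ribbed lid. It stands in one of the three 67 mm pockets, which keep it from turning. Origin: centre of its underside, z up.
- lid (a joint): The canister's round ribbed aluminium screw lid, 56 mm across, 18 mm high, captive on its thread. Rad: 0 = screwed down to its stop, larger = unscrewed (counter-clockwise from above); starts 0.8 to 1.3 open. It sinks 2.5 mm per rad; light friction, 0.05 N m. Below the shut lid the neck is free for 8 mm, then the shoulder begins.
- lid_top (a point): Centre of the lid's top face, on the axis of the canister; it turns with the lid.
- honey_jar: Loose round glass jar with a yellow lid, 63 mm across, 100 mm high, in another pocket of the carousel. Origin: centre of its underside.
- small_tin: Loose small tin, 57 mm across, 72 mm high, in another pocket of the carousel. Origin: centre of its underside.
- spice_jar: Loose small square spice jar with a yellow cap, 45 mm wide, 100 mm high, in the smallest pocket of the carousel. Origin: centre of its underside.
- pepper_mill: Bystander: turned wooden pepper mill, 55 mm across, 138 mm high. Origin: centre of its underside.
- tomato_1: Bystander: tomato, about 72 mm. Origin: centre of its underside.
- onion_1: Bystander: onion, about 75 mm. Origin: centre of its underside.
- tin_2: Bystander: flat tin, 75 mm across, 58 mm high. Origin: centre of its underside.
- handle: The carousel's grip bar; origin: its centre, on the axis of the turntable, 161 mm above the worktop. Dark wood, 70 mm long (along its x axis), 18 mm wide (y), 22 mm high (z), fixed to the turntable on a 12 mm stem, at 45 degrees to the pockets. The tops of the jars stay below 141 mm above the worktop.

How it is judged:
By the outcome, as a careful person would: the job done as asked, in the order asked, and still so for the second after the job is handed in, while the arm keeps its last pose, push and grip.
It also fails if it takes over 67 s, if anything falls off the work surface, if the arm or the gripper's body presses on something with over 40 N, if the wrist force passes 120 N, or if a joint passes its speed limit or range.

## Working session

There is one attempt and no reset: what is moved stays moved. The work goes in short steps, Python scripts to look and compute and a shell command to move; the robot and the scene stay as the last step left them, time stands still between calls to the robot, and variables do not carry over. Pictures are saved under pics/ and viewed, at most 10 in all, crops included, and the job is handed in when it is done.

```bash
ls; mkdir -p pics; python3 - <<'E'
from cell import bot
import cv2,json
s=bot.state();print({k:s[k] for k in('t','eef_pos','orientation','finger_gap')},bot.hold_point_z)
for n in("scene","top"):
    im=bot.get_image(n);cv2.imwrite(f"pics/{n}0.png",im[:,:,::-1]);c=bot.calibration(n);print(n,c)
print(bot.calibration("wrist"))
E
```

```text
cell.py
pics
shift.py
{'t': 0.0, 'eef_pos': array([ 0.23305334, -0.49785377,  0.23065696]), 'orientation': array([ 9.76146963e-01,  2.17109750e-01, -4.84083789e-05, -6.78233973e-04]), 'finger_gap': 0.08542303011142627} 0.0187
scene {'fx': 399.57304443285466, 'fy': 399.57304443285466, 'cx': 310.4589705098671, 'cy': 205.46121406231833, 'extrinsics': array([[-0.76212015, -0.64734552, -0.01080045,  0.32525885],
       [ 0.32066298, -0.3919037 ,  0.86231476, -0.29844617],
       [-0.56244833,  0.65372415,  0.50625745, -1.01321459],
       [ 0.        ,  0.        ,  0.        ,  1.        ]])}
top {'fx': 449.82478384589166, 'fy': 449.82478384589166, 'cx': 320.1526283706393, 'cy': 198.6052319847783, 'extrinsics': array([[-0.01032138, -0.99979051, -0.01767488, -0.06027847],
       [ 0.9947683 , -0.01206289,  0.10144221, -0.52230228],
       [-0.10163417, -0.01653539,  0.99468441, -1.31803264],
       [ 0.        ,  0.        ,  0.        ,  1.        ]])}
{'fx': 354.86048523919055, 'fy': 354.86048523919055, 'cx': 317.8582378746915, 'cy': 203.03271769052066, 'hand_eye': array([[-8.94762660e-04,  9.48813943e-01,  3.15834295e-01,
         8.13002927e-02],
       [ 9.99999598e-01,  8.32659533e-04,  3.31576802e-04,
        -5.51463982e-04],
       [ 5.16222561e-05,  3.15834465e-01, -9.48814307e-01,
        -1.43194639e-01],
       [ 0.00000000e+00,  0.00000000e+00,  0.00000000e+00,
         1.00000000e+00]])}
```

View pics/scene0.png

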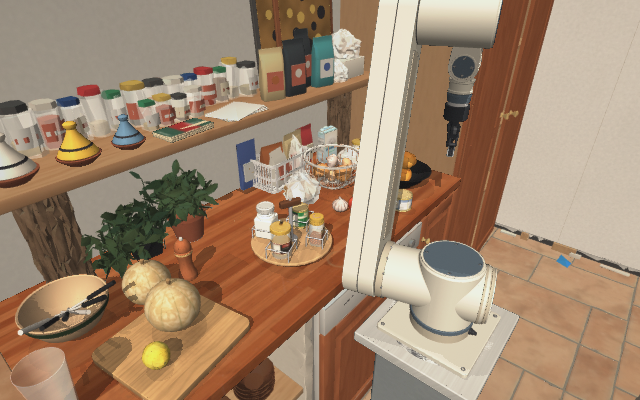

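View pics/top0.png

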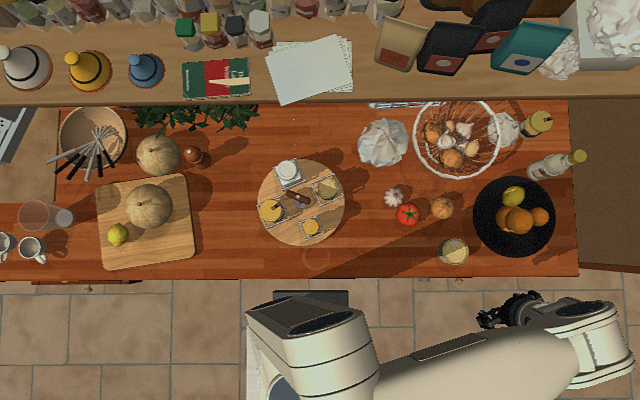

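The top view shows the carousel at about (301,203), the canister's silvery lid at (288,168) (rear-left of the axis) and the bar at (297,198). In the scene view the canister is at (265,212) and the bar at (291,204). I'll enlarge both.

```bash
python3 - <<'E'
import cv2,numpy as np
a=cv2.imread("pics/top0.png")[145:255,250:350];b=cv2.imread("pics/scene0.png")[185:275,245:345]
a=cv2.resize(a,(400,440),interpolation=cv2.INTER_CUBIC);b=cv2.resize(b,(400,360),interpolation=cv2.INTER_CUBIC)
o=np.zeros((440,800,3),np.uint8);o[:440,:400]=a;o[:360,400:]=b
cv2.imwrite("pics/crop0.png",o)
E
```

```text
(no output)
```

View pics/crop0.png

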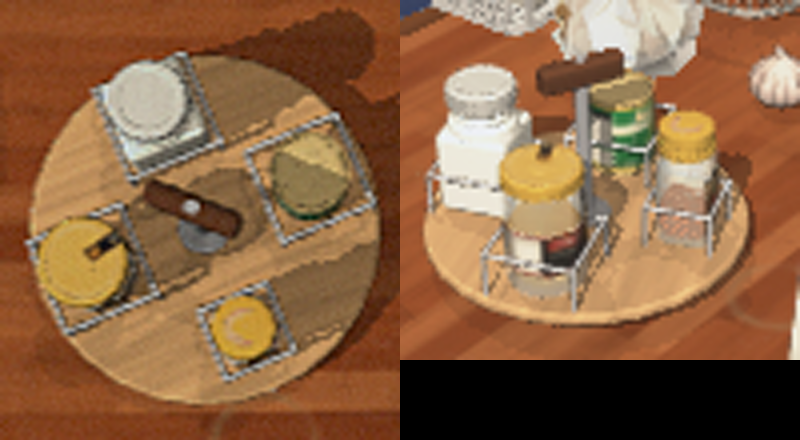

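```bash
cat > h.py <<'E'
import numpy as np, cv2
from scipy.spatial.transform import Rotation as R
from cell import bot
def cam(n,st=None):
    c=bot.calibration(n)
    if n=="wrist":
        T=np.eye(4);T[:3,:3]=R.from_quat(st["orientation"]).as_matrix();T[:3,3]=st["eef_pos"]
        E=np.linalg.inv(T@c["hand_eye"])
    else:E=c["extrinsics"]
    return c,np.array(E)
def ray(ce,u,v):
    c,E=ce;d=np.array([(u-c["cx"])/c["fx"],-(v-c["cy"])/c["fy"],-1.]);Rw=E[:3,:3].T
    return -Rw@E[:3,3],Rw@d/np.linalg.norm(d)
def tri(*rays):
    A=np.zeros((3,3));b=np.zeros(3)
    for o,d in rays:
        P=np.eye(3)-np.outer(d,d);A+=P;b+=P@o
    x=np.linalg.solve(A,b);return x,[np.linalg.norm((np.eye(3)-np.outer(d,d))@(x-o)) for o,d in rays]
def atz(r,z):
    o,d=r;return o+d*(z-o[2])/d[2]
def proj(ce,p):
    c,E=ce;q=E[:3,:3]@p+E[:3,3];return np.array([c["cx"]-c["fx"]*q[0]/q[2],c["cy"]+c["fy"]*q[1]/q[2]])
E
python3 - <<'E'
from h import *
np.set_printoptions(precision=4,suppress=True)
t=cam("top");s=cam("scene")
print("lid",tri(ray(t,287,166.5),ray(s,265.5,204.5)))
print("handle",tri(ray(t,298.2,196.8),ray(s,290,203)))
print("disc",atz(ray(t,301.2,202.3),.029))
for p in((287.5,192.5),(309,201)):print("hend",atz(ray(t,*p),.172))
# pocket wire top corners
for u,v in((95,92),(184,55),(222,145),(134,182)):print(atz(ray(t,250+u/4,145+v/4),.067))
st=bot.state();print(R.from_quat(st["orientation"]).as_matrix())
# shelf edge at unknown height: front edge top px ~ (300,104); scene (220,123) along edge
for z in(.3,.4,.5):print(atz(ray(t,300,104),z))
E
```

```text
lid (array([0.5982, 0.0207, 0.1371]), [np.float64(0.003018036800576498), np.float64(0.003018036800576411)])
handle (array([ 0.5139, -0.009 ,  0.1596]), [np.float64(0.0005015936622705929), np.float64(0.0005015936622706793)])
disc [ 0.5109 -0.0096  0.029 ]
hend [0.5241 0.0184 0.172 ]
hend [ 0.5006 -0.0388  0.172 ]
[0.6089 0.0679 0.067 ]
[0.6355 0.0026 0.067 ]
[ 0.5687 -0.0247  0.067 ]
[0.5424 0.0395 0.067 ]
[[ 0.9057  0.424  -0.0003]
 [ 0.424  -0.9057  0.0011]
 [ 0.0002 -0.0012 -1.    ]]
[ 0.7252 -0.0241  0.3   ]
[ 0.6932 -0.0302  0.4   ]
[ 0.6612 -0.0362  0.5   ]
```

```bash
cat >> h.py <<'E'
def plan(p,yaw,st=None):
    """tool-frame shift to world p, with tool x at yaw, tool down (rotation via shortest turn)"""
    st=st or bot.state();M=R.from_quat(st["orientation"])
    x,y=np.array([np.cos(yaw),np.sin(yaw),0]),np.array([np.sin(yaw),-np.cos(yaw),0])
    T=R.from_matrix(np.c_[x,y,[0,0,-1]])
    return np.round(M.inv().apply(np.array(p)-st["eef_pos"]),4),np.round((M.inv()*T).as_rotvec(),4)
E
python3 - <<'E'
from h import *
t=cam("top");s=cam("scene")
print(plan([.592,.022,.25],.438+1.865))
print("sheet",tri(ray(t,310,70),ray(s,240,108)))
print("lid top-cam",atz(ray(t,287,166.5),.138),"edge",atz(ray(t,100,280),0),atz(ray(t,500,275.5),0))
E
echo '{"steps": [[0.546,-0.319,-0.02,0,0,-1.86,0.085],[0.546,-0.319,-0.02,0,0,-1.86,0.085],[0.546,-0.319,-0.02,0,0,-1.86,0.085],[0.546,-0.319,-0.02,0,0,-1.86,0.085],[0.546,-0.319,-0.02,0,0,-1.86,0.085],[0.546,-0.319,-0.02,0,0,-1.86,0.085],[0.546,-0.319,-0.02,0,0,-1.86,0.085],[0.546,-0.319,-0.02,0,0,-1.86,0.085],[0.546,-0.319,-0.02,0,0,-1.86,0.085],[0.546,-0.319,-0.02,0,0,-1.86,0.085]]}' > rows.txt && python3 shift.py rows.txt
python3 -c "
from h import *
print(plan([.592,.022,.25],4.17), bot.state()['joint_pos'])"
```

```text
(array([ 0.5454, -0.3187, -0.0188]), array([-6.0000e-04, -1.2000e-03, -1.8652e+00]))
sheet (array([ 0.7683618 , -0.05505346,  0.39831752]), [np.float64(0.003350322158045861), np.float64(0.0033503221580456584)])
lid top-cam [0.60037363 0.02263907 0.138     ] edge [0.28550233 0.60103577 0.        ] [ 0.28797202 -0.5980949   0.        ]
t: 1.35
eef_pos: [0.5889, 0.0179, 0.2509]
orientation: [0.407, 0.914, -0.0, -0.0]
contact_force: [0.5, -0.8, -0.1]
finger_gap: 0.0851
grip_force: 0.0
(array([0.0009, 0.005 , 0.0009]), array([-1.0000e-04, -4.0000e-04, -1.8661e+00])) [-1.11853892e-01  3.22727675e-01  1.62144539e-01  1.41050962e+00
 -1.86484988e-04  7.25849506e-01]
```

```bash
echo '{"steps": [[0,0.005,0,0,0,-0.18,0.085],[0,0.005,0,0,0,-0.37,0.085],[0,0.005,0,0,0,-0.55,0.085],[0,0.005,0,0,0,-0.74,0.085],[0,0.005,0,0,0,-0.92,0.085],[0,0.005,0,0,0,-1.11,0.085],[0,0.005,0,0,0,-1.3,0.085],[0,0.005,0,0,0,-1.5,0.085],[0,0.005,0,0,0,-1.7,0.085],[0,0.005,0,0,0,-1.87,0.085]]}' > rows.txt && python3 shift.py rows.txt
python3 - <<'E'
from h import *
st=bot.state();im=bot.get_image("wrist");cv2.imwrite("pics/w1.png",im[:,:,::-1])
np.save("w1.npy",np.r_[st["eef_pos"],st["orientation"]]);print(st["eef_pos"],st["joint_pos"])
E
```

```text
t: 2.6
eef_pos: [0.5917, 0.0193, 0.2506]
orientation: [-0.488, 0.873, 0.0, -0.0]
contact_force: [-0.0, -0.5, -0.5]
finger_gap: 0.0847
grip_force: 0.0
[0.59166798 0.01930618 0.25060933] [-1.09081228e-01  3.28152490e-01  1.69505186e-01  1.41300003e+00
  1.15046391e-05 -1.12901418e+00]
```

View pics/w1.png

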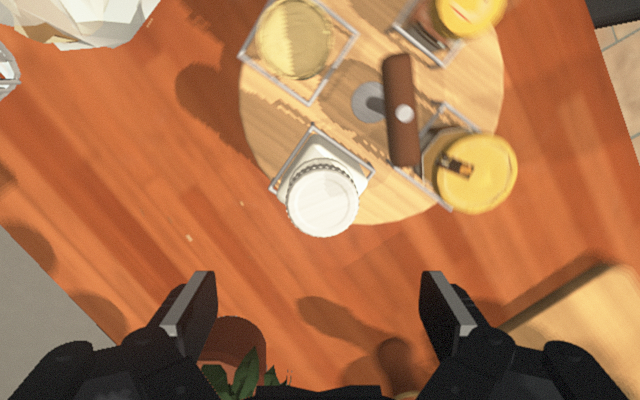

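The wrist view shows the lid top centred at about (323,203), the bar's screw at (404,113), and the bar ends at (397,57) and (405,165).

```bash
python3 - <<'E'
from h import *
a=np.load("w1.npy");w=cam("wrist",{"eef_pos":a[:3],"orientation":a[3:]});t=cam("top");s=cam("scene")
print("lid w",atz(ray(w,323,203),.138))
print("lid",tri(ray(w,323,203),ray(t,287,166.5),ray(s,265.5,204.5)))
print("lid wt",tri(ray(w,323,203),ray(t,287,166.5)))
print("lid ws",tri(ray(w,323,203),ray(s,265.5,204.5)))
print("h w",atz(ray(w,404,113),.172),"tri",tri(ray(w,404,113),ray(t,298.2,196.8)))
print([atz(ray(w,*p),.172) for p in((397,57),(405,165))])
im=cv2.imread("pics/w1.png");cv2.imwrite("pics/w1c.png",cv2.resize(im[20:240,220:540],(800,550),interpolation=cv2.INTER_CUBIC))
E
```

```text
lid w [0.59024107 0.02525239 0.138     ]
lid (array([0.59409383, 0.02298633, 0.14002724]), [np.float64(0.0044988885466011215), np.float64(0.005866717311014843), np.float64(0.0021004612406801916)])
lid wt (array([0.59225656, 0.0205764 , 0.15606415]), [np.float64(0.004878617190368223), np.float64(0.00487861719036829)])
lid ws (array([0.58973433, 0.02430332, 0.14133963]), [np.float64(3.959043367087693e-05), np.float64(3.95904336709163e-05)])
h w [ 0.51285579 -0.00810338  0.172     ] tri (array([ 0.51257514, -0.00920395,  0.17275547]), [np.float64(0.0010352524196976282), np.float64(0.0010352524196976399)])
[array([ 0.50183996, -0.03836078,  0.172     ]), array([0.52706795, 0.0209114 , 0.172     ])]
```

View pics/w1c.png

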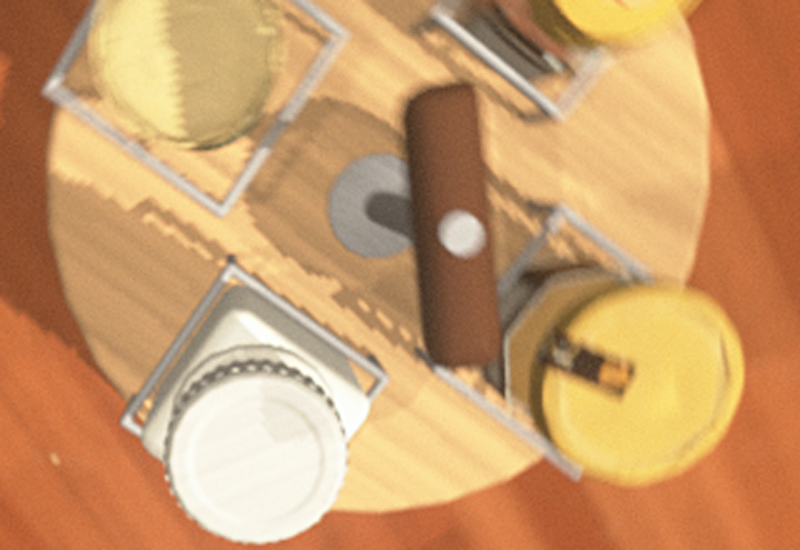

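The enlarged crop puts the lid centre at wrist pixel (322.4,202). It also shows I misread the top-view lid centre, which should be about (286.8,170.8). The lid is therefore at about (0.590, 0.025).

```bash
python3 - <<'E'
from h import *
a=np.load("w1.npy");w=cam("wrist",{"eef_pos":a[:3],"orientation":a[3:]});t=cam("top");s=cam("scene")
p,r=tri(ray(w,322.4,202),ray(t,286.8,170.8),ray(s,265.5,204.5));print(p,r,atz(ray(w,322.4,202),.138))
print(plan([p[0],p[1],.110],4.18))
for u,v in((43,93),(105-105+122,425),(232,265),(383,380)):print(atz(ray(w,220+u/2.5,20+v/2.5),.067))
E
```

```text
[0.58918343 0.02353251 0.14102419] [np.float64(0.0005434950976557389), np.float64(0.0014146868996132538), np.float64(0.0010066013923049903)] [0.59021258 0.02433007 0.138     ]
(array([-0.0024,  0.0042,  0.1406]), array([ 0.0008, -0.0003, -0.0092]))
[ 0.59579738 -0.10446996  0.067     ]
[0.63911313 0.00751706 0.067     ]
[ 0.57132107 -0.02159926  0.067     ]
[0.54532073 0.04450202 0.067     ]
```

```bash
echo '{"steps": [[-0.0034,0.004,0.05,0,0,0,0.085],[-0.0034,0.004,0.08,0,0,0,0.085],[-0.0034,0.004,0.1,0,0,0,0.085],[-0.0034,0.004,0.12,0,0,0,0.085],[-0.0034,0.004,0.132,0,0,0,0.085],[-0.0034,0.004,0.1406,0,0,0,0.085],[-0.0034,0.004,0.1406,0,0,0,0.085]]}' > rows.txt && python3 shift.py rows.txt
python3 - <<'E'
from h import *
st=bot.state();im=bot.get_image("wrist");cv2.imwrite("pics/w2.png",im[:,:,::-1]);np.save("w2.npy",np.r_[st["eef_pos"],st["orientation"]])
E
```

```text
t: 3.52
eef_pos: [0.5901, 0.0243, 0.1102]
orientation: [-0.485, 0.874, 0.0, -0.0]
contact_force: [-0.7, 1.0, 0.1]
finger_gap: 0.0853
grip_force: 0.0
```

View pics/w2.png

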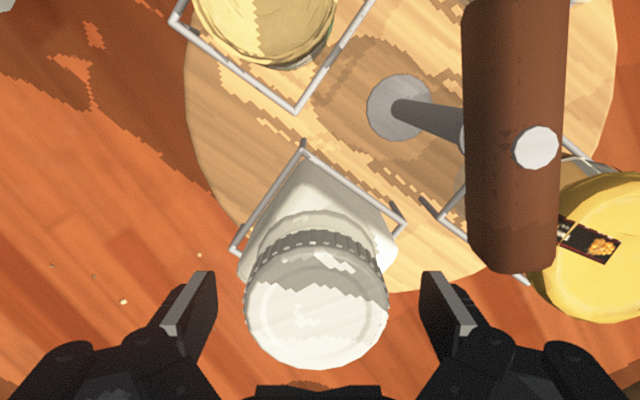

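The lid's centre is at about (317,307), midway between the fingers at 190 and 447, and the bar end at (510,270) is clear. I'll close the gripper now.

```bash
echo '{"steps": [[0,0,0,0,0,0,0.05],[0,0,0,0,0,0,0.05],[0,0,0,0,0,0,0.05],[0,0,0,0,0,0,0.05],[0,0,0,0,0,0,0.05],[0,0,0,0,0,0,0.05]]}' > rows.txt && python3 shift.py rows.txt; python3 -c "
from h import *
print(bot.state()['moment'])"
```

```text
t: 4.32
eef_pos: [0.5907, 0.0242, 0.1113]
orientation: [-0.485, 0.874, -0.0, 0.001]
contact_force: [0.2, -0.2, 6.1]
finger_gap: 0.0538
grip_force: 62.0
[-0.03227359  0.11474736 -0.00659652]
```

```bash
echo '{"steps": [[0,0,-0.0005,0,0,0.06,0.05],[0,0,-0.0005,0,0,0.12,0.05],[0,0,-0.0002,0,0,0.2,0.05],[0,0,0,0,0,0.3,0.05],[0,0,0.0003,0,0,0.4,0.05],[0,0,0.0005,0,0,0.5,0.05],[0,0,0.0008,0,0,0.6,0.05],[0,0,0.001,0,0,0.7,0.05],[0,0,0.001,0,0,0.7,0.05]]}' > rows.txt && python3 shift.py rows.txt; python3 -c "
from h import *
print(bot.state()['moment'])"
```

```text
t: 5.45
eef_pos: [0.5903, 0.0243, 0.1098]
orientation: [-0.156, 0.988, -0.0, 0.0]
contact_force: [-1.4, 0.6, 3.7]
finger_gap: 0.0542
grip_force: 62.8
[ 0.05109073  0.05581274 -0.0773554 ]
```

```bash
m(){ python3 -c "
from h import *
s=bot.state();print('M',s['moment'],'F',s['contact_force'],'yaw',R.from_quat(s['orientation']).as_rotvec()[:2], R.from_quat(s['orientation']).as_matrix()[:2,0])"; }
echo '{"steps": [[0,0,0.0003,0,0,0.1,0.05],[0,0,0.0003,0,0,0.1,0.05]]}' > rows.txt && python3 shift.py rows.txt >/dev/null; m
echo '{"steps": [[0,0,0.0003,0,0,0.1,0.05],[0,0,0.0003,0,0,0.1,0.05]]}' > rows.txt && python3 shift.py rows.txt >/dev/null; m
echo '{"steps": [[0,0,0.0003,0,0,0.1,0.05],[0,0,0.0003,0,0,0.1,0.05]]}' > rows.txt && python3 shift.py rows.txt >/dev/null; m
```

```text
M [ 0.02099443  0.06559158 -0.0255761 ] F [-0.55547077  1.41589504  4.70605954] yaw [-0.33872339  3.12269242] [-0.97674132 -0.21442031]
M [ 0.07489504  0.08291153 -0.07227491] F [-0.79377872 -0.63452072  4.93916529] yaw [-0.18247735  3.13567429] [-0.9932496  -0.11599514]
M [ 0.05226061  0.14417042 -0.12856478] F [-1.20767195  0.76423487  4.94974572] yaw [-0.02558149  3.14069562] [-0.99986701 -0.01628927]
```

```bash
m(){ python3 -c "
from h import *
s=bot.state();a=R.from_quat(s['orientation']).as_matrix()[:2,0];print('M',s['moment'],'F',s['contact_force'],s['eef_pos'], 'yaw',np.arctan2(a[1],a[0])%6.283)"; }
for i in 1; do :; done
echo '{"steps": [[0,0,0.0003,0,0,0.1,0.05],[0,0,0.0003,0,0,0.1,0.05]]}' > rows.txt && python3 shift.py rows.txt >/dev/null; m
echo '{"steps": [[0,0,0.0003,0,0,0.1,0.05],[0,0,0.0003,0,0,0.1,0.05]]}' > rows.txt && python3 shift.py rows.txt >/dev/null; m
```

```text
M [ 0.01360343  0.09553649 -0.06485961] F [-0.06098723 -0.50594748  7.08062764] [0.59062959 0.02417134 0.10878589] yaw 3.0578967903501946
M [-1.8933005  -0.19008973  0.66185073] F [ 2.09918573 -8.70832174  7.24481158] [0.59123582 0.02247677 0.10885507] yaw 2.957914486780215
```

The moment jumped to 0.66 N m with matching side force, so the lid has reached its stop after about 1.2 rad. I'll release and lift.

```bash
echo '{"steps": [[0,0,0,0,0,0,0.085],[0,0,0,0,0,0,0.085],[0,0,0,0,0,0,0.085],[0,0,0,0,0,0,0.085],[0,0,0,0,0,0,0.085],[0,0,-0.02,0,0,0,0.085],[0,0,-0.06,0,0,0,0.085],[0,0,-0.11,0,0,0,0.085],[0,0,-0.14,0,0,0,0.085],[0,0,-0.14,0,0,0,0.085]]}' > rows.txt && python3 shift.py rows.txt
python3 -c "
from h import *
print(plan([.5126,-.0088,.25],1.17))
st=bot.state();im=bot.get_image('wrist');cv2.imwrite('pics/w3.png',im[:,:,::-1]);np.save('w3.npy',np.r_[st['eef_pos'],st['orientation']])"
```

```text
t: 7.95
eef_pos: [0.5911, 0.0242, 0.2504]
orientation: [0.093, 0.996, -0.0, 0.002]
contact_force: [-0.4, -0.4, -1.2]
finger_gap: 0.0851
grip_force: 0.0
(array([ 0.071 , -0.047 ,  0.0001]), array([0.0043, 0.0029, 1.7855]))
```

View pics/w3.png

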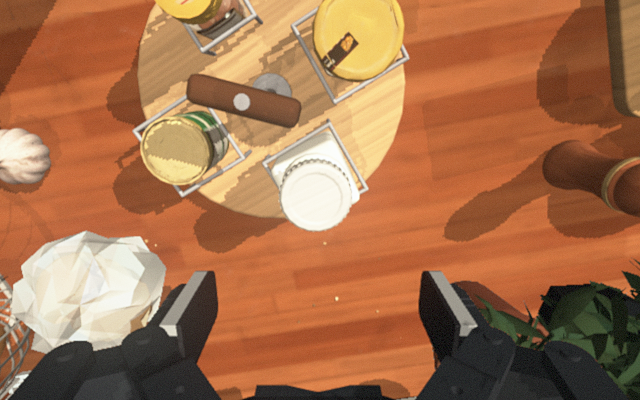

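All the jars are standing, and the lid is at (318,195). The bar ends are at (190,88) and (300,112), with the screw at (242,102).

```bash
python3 - <<'E'
from h import *
a=np.load("w3.npy");w=cam("wrist",{"eef_pos":a[:3],"orientation":a[3:]})
e=[atz(ray(w,*p),.172) for p in((189,87),(299,112))];d=e[1]-e[0];print(e,np.arctan2(d[1],d[0]))
print("c",atz(ray(w,242,102),.172),"lid",atz(ray(w,318,195),.136))
E
echo '{"steps": [[0.071,-0.047,0,0,0,0.18,0.085],[0.071,-0.047,0,0,0,0.36,0.085],[0.071,-0.047,0,0,0,0.54,0.085],[0.071,-0.047,0,0,0,0.72,0.085],[0.071,-0.047,0,0,0,0.9,0.085],[0.071,-0.047,0,0,0,1.08,0.085],[0.071,-0.047,0,0,0,1.26,0.085],[0.071,-0.047,0,0,0,1.44,0.085],[0.071,-0.047,0,0,0,1.62,0.085],[0.071,-0.047,0,0,0,1.785,0.085]]}' > rows.txt && python3 shift.py rows.txt
```

```text
[array([ 0.49846073, -0.03546574,  0.172     ]), array([0.52467042, 0.02565817, 0.172     ])] 1.1657148926682204
c [ 0.51259777 -0.00678109  0.172     ] lid [0.58967462 0.02512271 0.136     ]
t: 9.25
eef_pos: [0.5112, -0.0086, 0.2464]
orientation: [0.835, 0.55, -0.001, -0.001]
contact_force: [0.2, -0.2, 0.5]
finger_gap: 0.0853
grip_force: 0.0
```

```bash
python3 -c "
from h import *
print(plan([.5126,-.008,.145],1.17))"
echo '{"steps": [[0,0.001,0,0,0,0,0.06],[0,0.001,0.03,0,0,0,0.05],[0,0.001,0.06,0,0,0,0.05],[0,0.001,0.085,0,0,0,0.05],[0,0.001,0.104,0,0,0,0.05],[0,0.001,0.104,0,0,0,0.05]]}' > rows.txt && python3 shift.py rows.txt
echo '{"steps": [[0,0,0,0,0,0,0.01],[0,0,0,0,0,0,0.01],[0,0,0,0,0,0,0.01],[0,0,0,0,0,0,0.01],[0,0,0,0,0,0,0.01],[0,0,0,0,0,0,0.01],[0,0,0,0,0,0,0.01],[0,0,0,0,0,0,0.01]]}' > rows.txt && python3 shift.py rows.txt
python3 -c "
from h import *
s=bot.state();a=R.from_quat(s['orientation']).as_matrix()[:2,0];print('M',s['moment'],'yaw',np.arctan2(a[1],a[0])%6.283,s['joint_pos'])"
```

```text
(array([0.0012, 0.0013, 0.1014]), array([-0.0024,  0.0005, -0.0053]))
t: 10.0
eef_pos: [0.5116, -0.009, 0.1422]
orientation: [0.833, 0.554, -0.001, -0.001]
contact_force: [-0.5, 0.8, 0.3]
finger_gap: 0.0504
grip_force: 0.0
t: 11.0
eef_pos: [0.5122, -0.0086, 0.1448]
orientation: [0.833, 0.553, 0.0, -0.0]
contact_force: [-4.4, 2.1, 3.8]
finger_gap: 0.0172
grip_force: 60.1
M [0.60671301 0.76731292 0.01932754] yaw 1.1714097352070472 [-1.81258275e-01  2.36602221e-01 -2.34496093e-01  1.09976236e+00
  7.56217318e-04  1.78892454e+00]
```

```bash
echo '{"steps": [[0,0,0,0,0,-0.03,0.01],[0,0,0,0,0,-0.08,0.01],[0,0,0,0,0,-0.15,0.01],[0,0,0,0,0,-0.24,0.01],[0,0,0,0,0,-0.34,0.01],[0,0,0,0,0,-0.44,0.01],[0,0,0,0,0,-0.54,0.01],[0,0,0,0,0,-0.64,0.01],[0,0,0,0,0,-0.74,0.01],[0,0,0,0,0,-0.84,0.01]]}' > rows.txt && python3 shift.py rows.txt
echo '{"steps": [[0,0,0,0,0,-0.1,0.01],[0,0,0,0,0,-0.2,0.01],[0,0,0,0,0,-0.3,0.01],[0,0,0,0,0,-0.4,0.01],[0,0,0,0,0,-0.5,0.01],[0,0,0,0,0,-0.6,0.01],[0,0,0,0,0,-0.7,0.01],[0,0,0,0,0,-0.8,0.01],[0,0,0,0,0,-0.9,0.01],[0,0,0,0,0,-1,0.01]]}' > rows.txt && python3 shift.py rows.txt
python3 -c "
from h import *
s=bot.state();a=R.from_quat(s['orientation']).as_matrix()[:2,0];print('M',s['moment'],'yaw',np.arctan2(a[1],a[0])%6.283)"
```

```text
t: 12.25
eef_pos: [0.5132, -0.0087, 0.1448]
orientation: [0.534, 0.845, 0.001, 0.001]
contact_force: [0.7, 3.8, 1.7]
finger_gap: 0.0174
grip_force: 59.8
t: 13.5
eef_pos: [0.514, -0.0077, 0.1449]
orientation: [0.063, 0.998, 0.002, 0.002]
contact_force: [5.0, 10.4, -0.6]
finger_gap: 0.0173
grip_force: 59.8
M [ 1.88782249 -0.79217933 -0.10671018] yaw 3.0156994015325007
```

```bash
echo '{"steps": [[0,0.0005,0,0,0,-0.1,0.01],[0,0.0008,0,0,0,-0.2,0.01],[0,0.0008,0,0,0,-0.3,0.01],[0,0.0008,0,0,0,-0.4,0.01],[0,0.0008,0,0,0,-0.5,0.01],[0,0.0008,0,0,0,-0.6,0.01],[0,0.0008,0,0,0,-0.7,0.01],[0,0.0008,0,0,0,-0.79,0.01],[0,0.0008,0,0,0,-0.86,0.01],[0,0.0008,0,0,0,-0.91,0.01]]}' > rows.txt && python3 shift.py rows.txt
echo '{"steps": [[0,0,0,0,0,0,0.01],[0,0,0,0,0,0,0.01]]}' > rows.txt && python3 shift.py rows.txt
python3 - <<'E'
from h import *
s=bot.state();a=R.from_quat(s['orientation']).as_matrix()[:2,0];print('M',s['moment'],'yaw',np.arctan2(a[1],a[0])%6.283)
np.save("w4.npy",np.r_[s["eef_pos"],s["orientation"]])
w=bot.get_image("wrist");t=bot.get_image("top");sc=bot.get_image("scene")
t=t[145:255,250:350];sc=sc[185:275,245:345]
cv2.imwrite("pics/w4.png",w[:,:,::-1])
o=np.zeros((440,800,3),np.uint8);o[:,:400]=cv2.resize(t,(400,440),interpolation=cv2.INTER_CUBIC);o[:360,400:]=cv2.resize(sc,(400,360),interpolation=cv2.INTER_CUBIC)
cv2.imwrite("pics/c4.png",o[:,:,::-1])
E
```

```text
t: 14.75
eef_pos: [0.5137, -0.0066, 0.1448]
orientation: [-0.382, 0.924, 0.001, 0.002]
contact_force: [3.2, 11.8, 1.0]
finger_gap: 0.0171
grip_force: 60.0
t: 15.0
eef_pos: [0.5136, -0.0066, 0.1449]
orientation: [-0.381, 0.925, 0.001, 0.002]
contact_force: [3.4, 11.4, 0.8]
finger_gap: 0.017
grip_force: 59.9
M [ 1.95299754e+00 -3.17508769e-01  1.79837314e-03] yaw 3.922660357398633
```

View pics/c4.png

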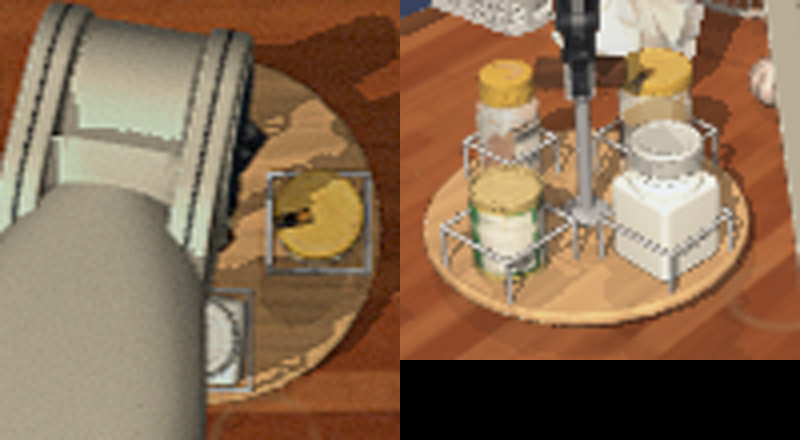

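View pics/w4.png

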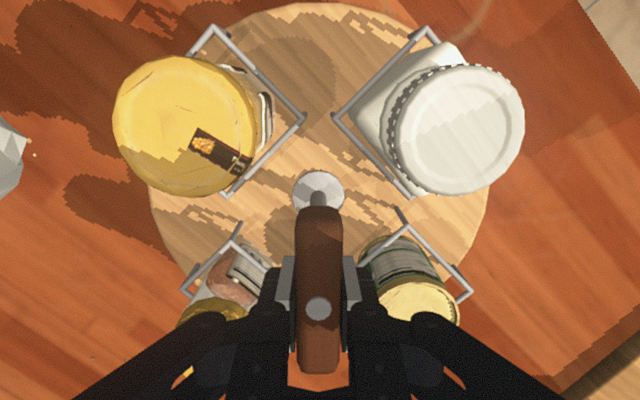

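The canister is at the front and all the jars are standing. In the wrist view its pocket corners are at (427,30), (337,118) and (412,193), and the honey pocket's are at (215,28), (303,118) and (228,193). I'll check the angle.

```bash
python3 - <<'E'
from h import *
a=np.load("w4.npy");w=cam("wrist",{"eef_pos":a[:3],"orientation":a[3:]});t=cam("top")
g=lambda p,q,c,z=.067:np.degrees(np.arctan2(*(atz(ray(c,*q),z)-atz(ray(c,*p),z))[[1,0]]))
print(g((337,118),(427,30),w),g((337,118),(412,193),w),g((303,118),(215,28),w),g((303,118),(228,193),w))
print("lid",atz(ray(w,460,130),.136),"bar",g((319,210),(319,370),w,.172))
T=lambda u,v:(250+u/4,145+v/4)
print(g(T(268,175),T(370,174),t),g(T(268,272),T(370,271),t),g(T(268,175),T(268,272),t))
E
```

```text
178.86296421328234 90.870496336895 -90.64109015320125 -1.3424402918197025
lid [ 0.42641182 -0.00790115  0.136     ] bar 44.77049432718743
-90.15148424580654 -90.0994818197997 179.44927838664555
```

```bash
python3 -c "
from cell import bot
print(bot.close_job())"
```

```text
the job is handed in; nothing more can be done
None
```

I screwed the lid down to its stop, turned the carousel until the canister faced the front (within about 1° by the camera check), and handed the job in with the gripper still holding the bar and all the jars standing in their pockets; no verdict was returned.

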